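Load the filter slide and index it at the lamp

ROBOT

A 6-joint arm with a two-finger parallel gripper is mounted at the origin on a cart in front of the work surface, level with it; the furniture and walls round the work are solid. World frame = base frame: x ahead of the robot, y to its left, z up, the work surface at z = 0. Lengths are in m, angles in rad, forces in N, time in s.
With the tool pointing down it reaches from about 0.35 to 0.775 m from the base axis. Payload 7.3 kg.
Tool frame: the origin (TCP) lies midway between the tips of the shut fingers; the grasp point (between the pads) lies robot.grasp_offset behind it (robot.grasp_offset is the distance from the TCP to the grasp point, in m); z points along the fingers, x is the direction in which the jaws open and shut, and the axes are right-handed (so a half turn about z gives the same grasp; the last joint's range is limited). The gripper opens to 92 mm and grips with 3 to 60 N. Pads are 19 mm wide; open, the fingers measure 130 mm over their backs; the gripper's body (75 mm by 190 mm) begins 47 mm behind the grasp point.
Start: joints at [1.015, 0.342, 1.524, -0, 1.275, -0.146], TCP at [0.209, 0.482, 0.227] pointing down, gripper open.
Joint ranges: [-2.53, 2.53], [-0.77, 2.02], [0.04, 2.7], [-1, 4.14], [0.28, 2.66], [-3.11, 3.11]. Speed limits (rad/s): [2.57, 2.57, 3.14, 3.14, 3.14, 3.14].

INTERFACE

Orientations are given as [roll, pitch, yaw] about the fixed x, y, z axes, in that order (R = Rz(yaw) Ry(pitch) Rx(roll)).
In Python, from cell import robot gives the robot as it stands. The module is installed in compiled form; this text tells all that it offers.
- The arm moves only by the tool move_arm, never from a script. Its argument "increments" is a list of rows, each a list of 7 numbers: the finger opening in mm, from 0 to 91.8, then the shift along the tool's x, y, z in mm, then the turn, a rotation vector about the tool's x, y, z in rad. A call has 1 to 12 rows; each row shifts and turns the pose as measured when the row begins, along the tool's axes as they then stand; what a row does not reach is not made up. A row lasts 1/8 s, in which the tool goes at most 62.5 mm and 10.7 degrees, less where a joint would pass 70% of its speed; a pose out of reach is approached as far as the arm can. A call is refused whole if a number of a shift passes 62.5 or a number of a turn 0.188, either way. A call with a gripper value outside its range is refused whole. The fingers move at their own pace and stop on an object; "newtons" is the grip in N (left out, the last holds). Time passes only in rows, so rows that do not move let the fingers close. It gives the time, the measured TCP pose, the force and the opening at its end, in the units of the state.
- robot.observe(): the state, without advancing time (a new reading comes with each control period).
- robot.read_camera(name): name is "scene" or "top"; returns a dict with "img" (420x560x3 uint8, red, green, blue), "fx", "fy", "cx", "cy" (pixels), "k1" (the pictures are not rectified: a ray, as slopes to the right and down, at radius r is drawn at 1 + k1 r^2 times it, then the intrinsics apply), "T" (4x4, takes a point from camera to world coordinates). Camera axes: x right, y down, z forward; pixel columns grow to the right and rows downward; lengths in m; the calibration is good to about 2 mm. A picture is of the moment at which its call begins. There is no depth.
- robot.hand_in(): hands the job in, once; it reports no verdict.
Trained networks look in the newest picture that a camera, given by its name, has taken for a name from the list of things; names that differ only in an ending like _2 or _b are one class to them, and where a whole thing is asked for, a point or a joint stands for the part that bears it (a point fixed in the world has none). Each returns a list of dicts, best first, with "conf" (0 to 1); they miss things now and then, are a little off and sometimes report something else, mostly with a low value. They report only what shows in the picture. A call takes as long as a camera call. They do not tell look-alikes from the thing itself.
- robot.look_for(thing, camera): "rect" ([left, top, width, height] in pixels, round what is visible of it).
The state is a dict: "time": time; "qpos": joint angles; "qvel": joint speeds; "joint_efforts": joint torques, N m; "tool_pos": TCP position; "tool_rot": TCP orientation; "contact_force": force on the tool from outside, world axes, zero at the start; "torque": the same for the moment, N m; "opening": finger opening in m.
Only numpy, scipy, OpenCV 4.12 (cv2) and the standard library are available. Lean on these libraries where they do the work, as an engineer would, in place of code of your own. Each camera call takes 0.05 s, during which the arm holds its last target.

TASK

Gently put the filter cube (the small black block with a round window) upright into the pocket of the sliding carriage, its window facing across the rail, while the carriage is still well short of the lamp head. Then take the carriage by its upright grip tab and slide it along the rail towards the lamp head until the ball clicks into the notch, without running past it, and finish while still holding the tab there. Use a light grip throughout and leave the other things on the desk alone.

Things in the scene. Friction and masses are not known exactly. Their poses are not given: they have to be found in the camera images.
- cube_centre (a point): Centre (half-way up) of the filter cube: black block 34 mm (own x) x 40 mm (own y) x 36 mm high, 90 g, on the desk; a round window on the face across its x axis (39 mm over the window rims). Take it by the plain faces across y, 40 mm apart. Either way round is fine in the pocket. Delicate: grip with 40 N or less, set it down, do not drop it.
- filter_cube: The same filter cube; origin at the centre of its underside, 18 mm below the point cube_centre, z up, x through the window.
- rail: Fixed rail on the desk, 70 x 330 mm. Its y axis runs along the rail, its x axis across it to the far side. The carriage is pushed along its -y (to the robot's right). Its yaw is also the yaw of carriage, pocket and tab. Origin on the desk, near its middle.
- pocket (a point): Centre of the pocket's floor on the aluminium carriage, 27 mm above the desk. Inside, the pocket is 44 mm (rail x) by 47 mm (rail y); its rim is 6.5 mm high and 4 mm thick. A seated cube rests on the floor with its centre 18 mm above this point and its windows facing along rail x.
- grip_tab: Black upright tab on the carriage, 85 mm from the pocket's centre on its +y (left) side: 24 mm along rail x, 14 mm thick along rail y, from 27 to 65 mm above the desk, on a 34 x 24 x 4 mm foot. Origin: centre of its underside. Pinch it from above. Grip with 40 N or less.
- notch (a point): Where the point pocket lies when the carriage is in the notch (level with the lamp tube); axes as the rail's. It belongs to the fixed lamp head on the rail's far side: aluminium block 72 mm high (knob to 82 mm) with a short dark tube; tube tip 31 mm from the rail's middle line. The sprung ball under the tube meets cams on the carriage only within 20 mm of the notch.
- carriage (a joint): Travel of the carriage along rail -y, 0 (left stop) to 0.165 m; the notch is at 0.08 to 0.14 m. It slides with about 2 N. Running in takes up to about 5 N from 18 to 9 mm before the notch, then it drops in and centres itself; pushing on out of it takes about 14 N, so a slow push stopped at 9 N ends in the notch.
- coverslip_box: Bystander: small box 30 x 30 x 16 mm with a lid, loose on the desk; origin at the centre of its underside.
- objective_case: Bystander: round screw-top case, 45 mm diameter, 66 mm high, loose on the desk; origin at the centre of its underside.
Things that resemble listed ones, but are neither listed nor needed, are in the scene too. What is shaped like the filter_cube but green or pink is not meant.

How it is judged:
By the outcome, as a careful person would: the job done as asked, in the order asked, and still so for the second after the job is handed in, while the arm keeps its last pose, push and grip.
It also fails if it takes over 53 s, if anything falls off the work surface, if the arm or the gripper's body presses on something with over 40 N, if the wrist force passes 120 N, or if a joint passes its speed limit or range.

## Working session

There is one attempt and no reset: what is moved stays moved. The work goes in short steps, Python scripts to look and compute and a tool call to move; the robot and the scene stay as the last step left them, time stands still between calls to the robot, and variables do not carry over. Pictures are saved under pics/ and viewed, and the job is handed in when it is done.

Besides the shell and the picture viewer there is one more tool, called as a command line: name --pt "numbers of a row" for each row, then --argument value for the rest. move_arm: Moves the arm, as the interface text tells. Its arguments: {"type":"object","properties":{"increments":{"type":"array"},"newtons":{"type":"number"}},"required":["increments"]}

```bash
mkdir -p pics; ls; python3 - <<'E'
from cell import robot
import cv2,json
s=robot.observe(); print({k:s[k] for k in('time','tool_pos','tool_rot','opening','contact_force')}, robot.grasp_offset)
for c in('scene','top'):
    d=robot.read_camera(c); cv2.imwrite(f'pics/{c}0.png',d['img'][:,:,::-1]); print(c,d['fx'],d['fy'],d['cx'],d['cy'],d['k1'],d['T'])
    for n in('filter_cube','rail','pocket','grip_tab','notch','carriage','coverslip_box','objective_case'):
        print(n,[(round(x['conf'],2),[round(float(v)) for v in x['rect']]) for x in robot.look_for(n,c)])
E
```

```text
pics
{'time': 0.0, 'tool_pos': array([0.20896831, 0.48120829, 0.22606263]), 'tool_rot': array([-3.14142511e+00,  1.44647254e-03,  1.16097887e+00]), 'opening': 0.09197928653793765, 'contact_force': array([-0.73205478,  0.14482902,  0.51615488])} 0.0188
scene 513.8111644723833 513.8111644723833 276.6926498529999 212.8369173744752 -0.1485697768519058 [[ 0.47286015 -0.67005091  0.57221941 -0.08556123]
 [-0.88102797 -0.36977533  0.29505241 -0.2676747 ]
 [ 0.01389249 -0.64365983 -0.76518561  0.81331467]
 [ 0.          0.          0.          1.        ]]
filter_cube [(0.94, [188, 200, 23, 27]), (0.71, [192, 239, 17, 28])]
rail [(0.6, [250, 172, 153, 91]), (0.47, [192, 201, 25, 26]), (0.34, [272, 170, 15, 18])]
pocket [(0.69, [263, 168, 70, 55])]
grip_tab [(0.53, [270, 170, 18, 20])]
notch [(0.57, [361, 187, 30, 41])]
carriage [(0.83, [267, 169, 63, 50])]
coverslip_box [(0.82, [266, 244, 20, 21])]
objective_case [(0.73, [369, 268, 27, 40])]
top 460.8200192433553 460.8200192433553 272.07705684955494 204.59662639262325 0.04615938654089482 [[ 0.0039938  -0.98468243  0.1743117   0.34650543]
 [-0.99926847  0.00270005  0.03814757  0.00114727]
 [-0.03803389 -0.17433653 -0.98395132  0.91893295]
 [ 0.          0.          0.          1.        ]]
filter_cube [(0.72, [190, 228, 29, 30]), (0.65, [219, 266, 27, 30]), (0.64, [148, 263, 27, 24])]
rail [(0.83, [228, 153, 172, 52])]
pocket [(0.67, [247, 159, 70, 35])]
grip_tab [(0.59, [252, 159, 10, 22]), (0.47, [190, 229, 28, 27])]
notch [(0.56, [345, 137, 29, 28])]
carriage [(0.76, [244, 158, 75, 35])]
coverslip_box [(0.55, [287, 234, 17, 22])]
objective_case [(0.79, [389, 228, 31, 23])]
```

```bash
python3 - <<'E'
import cv2,numpy as np
a=cv2.imread('pics/top0.png')[120:310,130:430];cv2.imwrite('pics/t0z.png',cv2.resize(a,(798,505),interpolation=cv2.INTER_CUBIC))
a=cv2.imread('pics/scene0.png')[150:320,170:410];cv2.imwrite('pics/s0z.png',cv2.resize(a,(792,561),interpolation=cv2.INTER_CUBIC))
E
```

```text
(no output)
```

View pics/t0z.png

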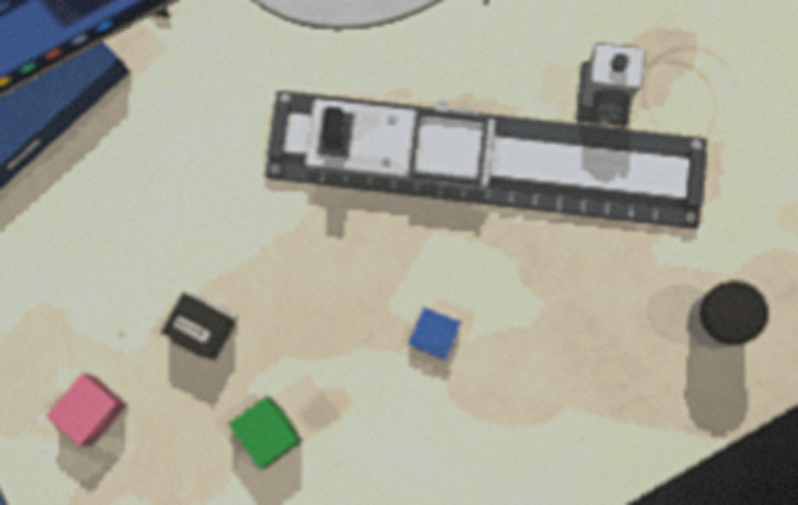

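View pics/s0z.png

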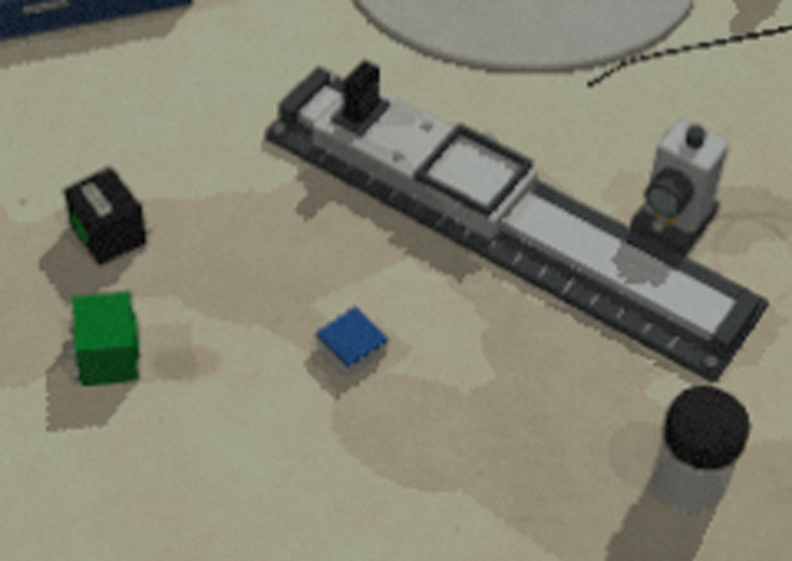

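View pics/top0.png

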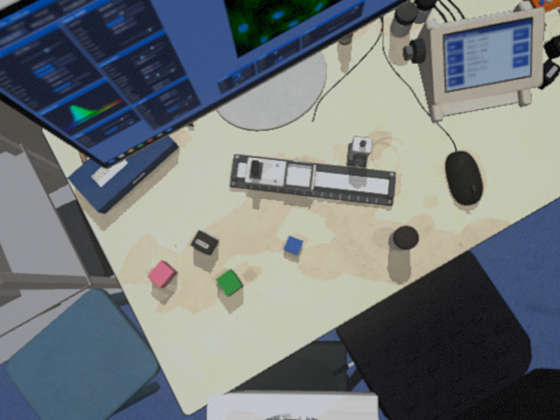

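Top crop: black cube at about full-image px (205,243), rail from (232,155) to (394,205), tab near (256,170), pocket near (299,176), lamp head near (360,150). The green and pink cubes are decoys. I'll zoom in to pick corners.

```bash
cat > h.py <<'E'
import numpy as np,cv2
from cell import robot
def norm(d,uv):
    x=(np.array(uv,float)-[d['cx'],d['cy']])/d['fx']; s=x.copy()
    for _ in range(20): s=x/(1+d['k1']*(s**2).sum(-1,keepdims=True))
    return s
def onz(d,uv,z):
    uv=np.atleast_2d(uv); s=norm(d,uv); T=np.array(d['T']); r=np.c_[s,np.ones(len(s))]@T[:3,:3].T
    return T[:3,3]+r*((z-T[2,3])/r[:,2])[:,None]
def proj(d,P):
    T=np.array(d['T']); p=(np.atleast_2d(P)-T[:3,3])@T[:3,:3]; s=p[:,:2]/p[:,2:]
    s=s*(1+d['k1']*(s**2).sum(1,keepdims=True)); return s*d['fx']+[d['cx'],d['cy']]
def crop(img,x,y,w,h,f,name):
    a=img[y:y+h,x:x+w,::-1]; a=cv2.resize(a,None,fx=f,fy=f,interpolation=cv2.INTER_CUBIC)
    for i in range(0,w,5): cv2.putText(a,str(x+i),(int(i*f),8),0,.3,(0,0,255),1); cv2.line(a,(int((i+.5)*f),10),(int((i+.5)*f),14),(0,0,255),1)
    for i in range(0,h,5): cv2.putText(a,str(y+i),(0,int((i+.5)*f)+4),0,.3,(0,0,255),1)
    cv2.imwrite(name,a)
E
python3 - <<'E'
from h import *
import pickle
D={}
for c in('scene','top'): D[c]=robot.read_camera(c)
pickle.dump(D,open('D0.pkl','wb'))
crop(D['scene']['img'],180,192,42,42,13,'pics/sc.png')
crop(D['top']['img'],184,222,40,40,13,'pics/tc.png')
crop(D['top']['img'],226,148,84,60,9,'pics/tr.png')
crop(D['top']['img'],300,130,100,80,8,'pics/tr2.png')
E
```

```text
(no output)
```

View pics/sc.png

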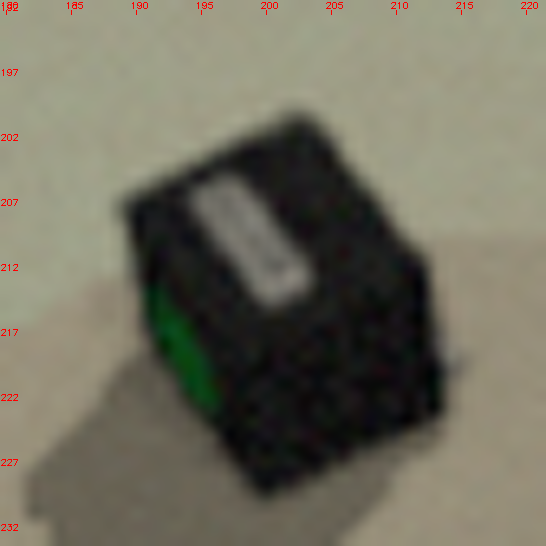

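View pics/tc.png

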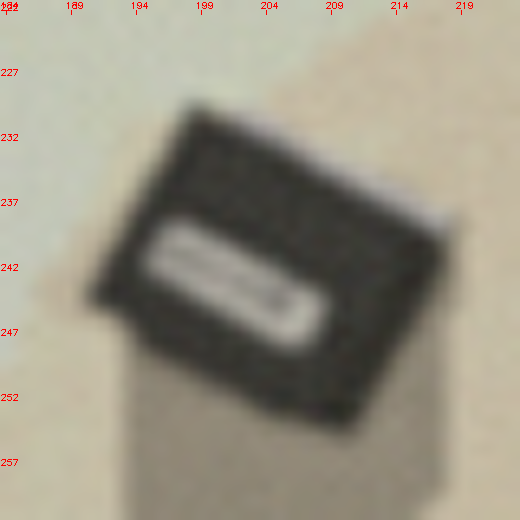

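View pics/tr.png

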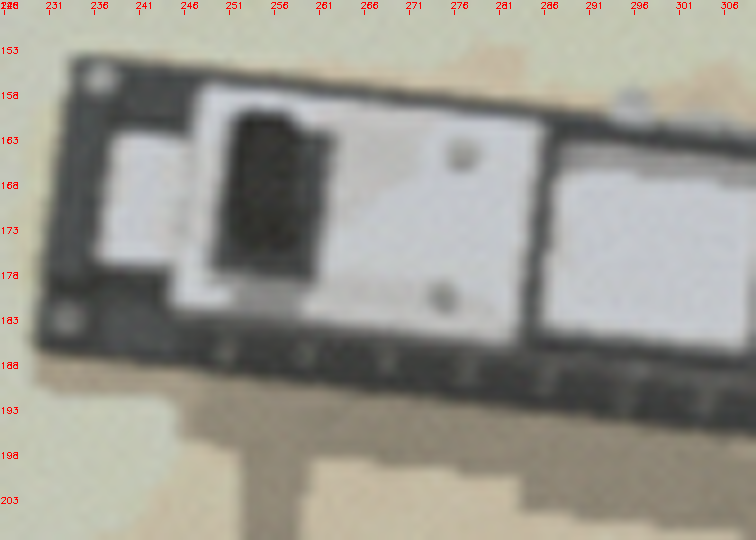

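View pics/tr2.png

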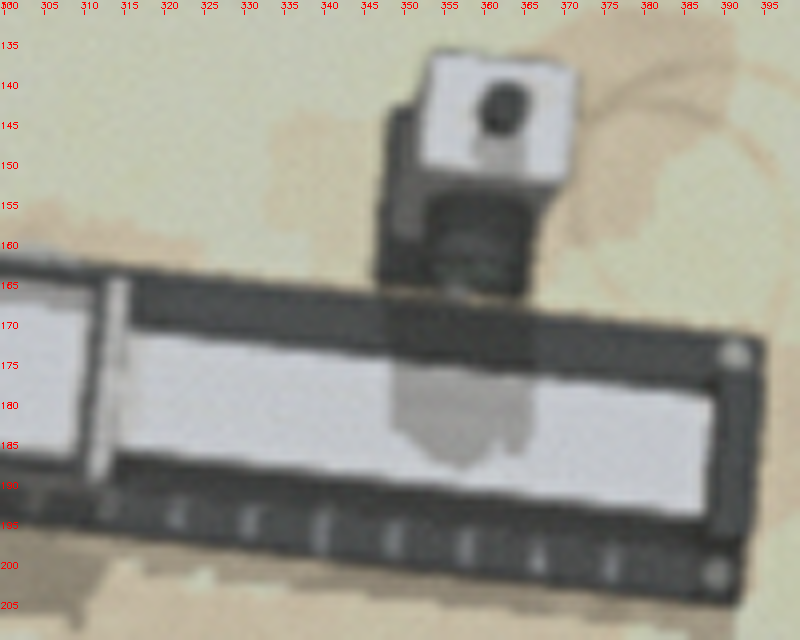

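The window (green) shows on the cube's lower-left face in the scene view, and the label strip runs along the cube's own y. Next: fit poses from corner picks.

```bash
python3 - <<'E'
from h import *
import pickle
from scipy.optimize import least_squares
D=pickle.load(open('D0.pkl','rb'))
S=lambda p:np.array(p)/13+[180-.5,192-.5]
T=lambda p:np.array(p)/13+[184-.5,222-.5]
tp=T([(192,107),(447,237),(350,430),(90,300)])
sp=S([(122,207),(305,115),(428,262),(262,497),(445,408)])
print(np.round(onz(D['top'],tp,.036),4)); print(np.round(onz(D['scene'],sp[:3],.036),4),np.round(onz(D['scene'],sp[3:],0),4))
def pts(q,k):
    c,s=np.cos(q[2]),np.sin(q[2]); k=np.array(k)*[.017,.020,.036]
    return np.c_[q[0]+c*k[:,0]-s*k[:,1],q[1]+s*k[:,0]+c*k[:,1],k[:,2]]
# own y dir ~ (.45,.89) => yaw ~ -.46; x ~(.89,-.45)
kt=[(1,1,1),(1,-1,1)]            # far edge corners top
tl=[(1,1,1),(1,-1,1),(-1,-1,0),(-1,1,1)]
ks=[(-1,1,1),(1,1,1),(1,-1,1),(-1,-1,0),(1,-1,0)]
ft=lambda q:(proj(D['top'],pts(q,tl))-tp); fs=lambda q:(proj(D['scene'],pts(q,ks))-sp)
for nm,f in(('top',ft),('sc',fs)):
    r=least_squares(lambda q:f(q).ravel(),[.3,.15,-.46],loss='soft_l1'); print(nm,r.x,'\n',np.round(f(r.x),1))
r=least_squares(lambda q:np.r_[ft(q),fs(q)].ravel(),[.3,.15,-.46]);print('both',r.x,np.round(fs(r.x),1).tolist(),np.round(ft(r.x),1).tolist())
# rail
R=lambda p,o,f:np.array(p)/f+np.array(o)-.5
a=R([(72,55),(35,348)],(226,148),9); b=R([(765,340),(740,605)],(300,130),8)
c=np.r_[a,b]
for z in(0,.012): print('rail corners',np.round(onz(D['top'],c,z),4).tolist())
# pocket rim outer corners: left wall outer top (548,120),(518,345); right outer  
pk=np.r_[R([(548,120),(520,345)],(226,148),9),R([(108,278),(88,475)],(300,130),8)]
print('pocket rim',np.round(onz(D['top'],pk,.0335),4).tolist())
tabtop=R([(233,108),(300,108),(232,250),(300,255)],(226,148),9); print('tab top',np.round(onz(D['top'],tabtop,.065),4).tolist())
foot=R([(332,132),(315,280),(213,272)],(226,148),9); print('foot',np.round(onz(D['top'],foot,.031),4).tolist())
E
```

```text
[[0.4538 0.1783 0.036 ]
 [0.4344 0.1397 0.036 ]
 [0.4059 0.1533 0.036 ]
 [0.4251 0.1926 0.036 ]]
[[0.4234 0.1923 0.036 ]
 [0.4528 0.178  0.036 ]
 [0.4369 0.145  0.036 ]] [[0.4085 0.1608 0.    ]
 [0.4372 0.1455 0.    ]]
top [ 0.43016368  0.16755862 -0.50585801] 
 [[ 0.8 -0.5]
 [-1.1 -0.5]
 [ 0.6  1.4]
 [-0.4  0.1]]
sc [ 0.43059674  0.16957177 -0.464489  ] 
 [[-0.9 -0.8]
 [-0.2 -1. ]
 [ 0.4  0.2]
 [ 0.1  1. ]
 [ 0.5  0.4]]
both [ 0.43040253  0.16846055 -0.48405971] [[-0.4, -0.7], [0.4, -0.7], [0.7, 0.7], [0.2, 1.2], [0.8, 0.8]] [[0.1, -0.5], [-1.6, -0.9], [0.4, 1.1], [-0.8, 0.2]]
rail corners [[0.6168, 0.1172, 0.0], [0.5479, 0.1244, 0.0], [0.5756, -0.2122, 0.0], [0.5076, -0.2032, 0.0]]
rail corners [[0.6133, 0.1157, 0.012], [0.5452, 0.1228, 0.012], [0.5726, -0.2094, 0.012], [0.5055, -0.2006, 0.012]]
pocket rim [[0.5914, 0.0074, 0.0335], [0.5407, 0.0136, 0.0335], [0.5841, -0.0451, 0.0335], [0.5344, -0.0397, 0.0335]]
tab top [[0.5858, 0.0743, 0.065], [0.5857, 0.06, 0.065], [0.5547, 0.0742, 0.065], [0.5535, 0.0597, 0.065]]
foot [[0.5897, 0.0552, 0.031], [0.5561, 0.0587, 0.031], [0.558, 0.0812, 0.031]]
```

```bash
python3 - <<'E'
from h import *
import pickle
D=pickle.load(open('D0.pkl','rb'))
crop(D['scene']['img'],248,162,88,66,9,'pics/sr.png')
crop(D['scene']['img'],320,180,88,88,6.8,'pics/sr2.png')
crop(D['top']['img'],240,150,80,50,10,'pics/tr3.png')
E
```

```text
(no output)
```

View pics/sr.png

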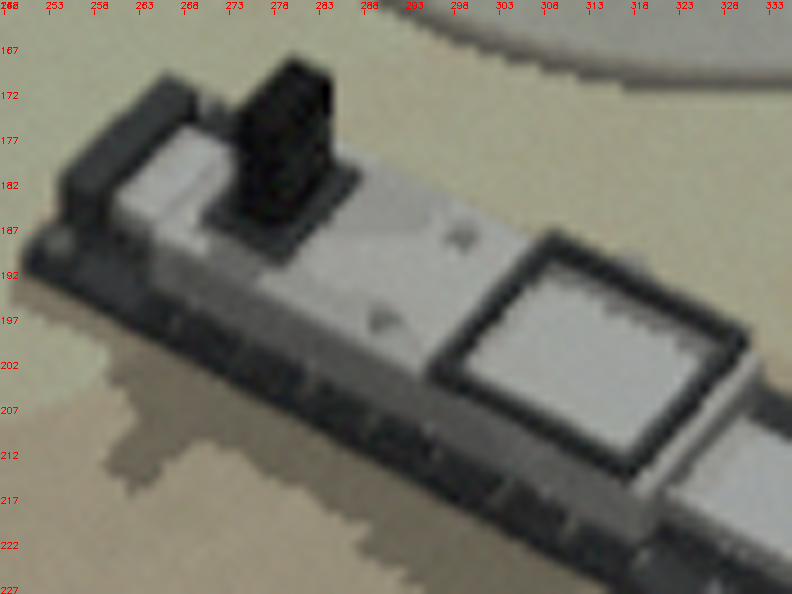

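View pics/sr2.png

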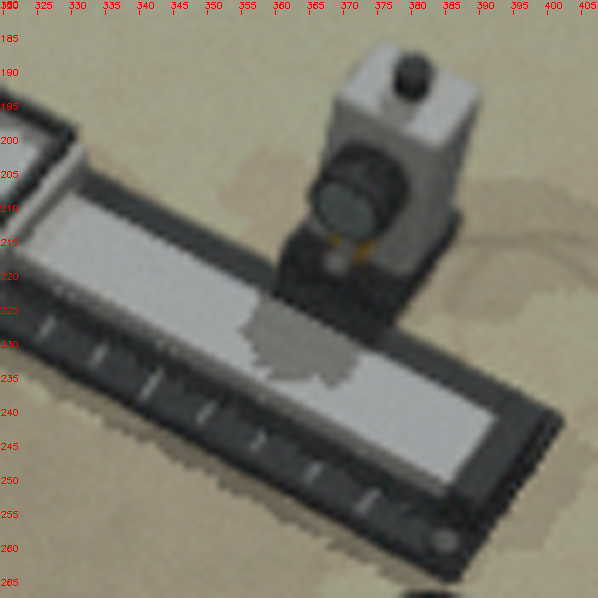

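View pics/tr3.png

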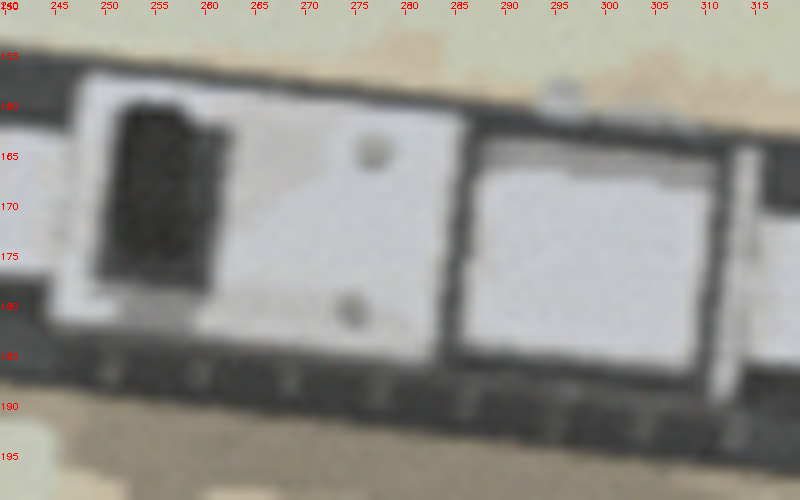

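```bash
python3 - <<'E'
from h import *
import pickle
from scipy.optimize import least_squares
D=pickle.load(open('D0.pkl','rb'))
R=lambda p,o,f:np.array(p,float)/f+np.array(o)-.5
H=(.026,.0275)
obs={'top':[],'scene':[]}
def add(c,k,p,o,f): obs[c].append((k,R(p,o,f)))
o=(240,150)
add('top',(.026,.0275,.0335),(465,112),o,10)
add('top',(-.026,.0275,.027),(436,364),o,10)
add('top',(.026,-.0275,.0335),(735,145),o,10)
add('top',(-.026,-.0275,.027),(712,380),o,10)
add('top',(-.022,.0235,.027),(460,350),o,10)
add('top',(-.022,-.0235,.027),(697,372),o,10)
add('top',(.017,.085-.012,.031),(233,125),o,10)
add('top',(-.017,.085-.012,.031),(212,298),o,10)
add('top',(-.017,.085+.012,.031),(95,290),o,10)
add('top',(.012,.085+.007,.065),(120,102),o,10)
o=(248,162)
add('scene',(.026,.0275,.0335),(548,230),o,9)
add('scene',(.026,-.0275,.0335),(750,333),o,9)
add('scene',(-.026,-.0275,.027),(632,482),o,9)
add('scene',(-.026,.0275,.027),(430,378),o,9)
add('scene',(.012,.085+.007,.065),(293,56),o,9)
add('scene',(.012,.085-.007,.065),(331,74),o,9)
add('scene',(-.017,.085-.012,.029),(278,267),o,9)
add('scene',(.017,.085-.012,.031),(362,175),o,9)
def f(q,c):
    k=np.array([a for a,b in obs[c]]);u=np.array([b for a,b in obs[c]]);C,s=np.cos(q[2]),np.sin(q[2])
    P=np.c_[q[0]+C*k[:,0]-s*k[:,1],q[1]+s*k[:,0]+C*k[:,1],k[:,2]]
    return proj(D[c],P)-u
for cs in(['top'],['scene'],['top','scene']):
    r=least_squares(lambda q:np.concatenate([f(q,c).ravel() for c in cs]),[.56,-.017,-.12],loss='soft_l1');print(cs,r.x)
    for c in cs: print(np.round(f(r.x,c),1).tolist())
q=r.x;C,s=np.cos(q[2]),np.sin(q[2]);print('tab',q[0]-s*.085,q[1]+C*.085)
o=(300,130)
# notch: lamp: top block corners z .072 , tube end
for c,p,o,ff,z in(('top',[(430,50),(578,62),(572,188),(418,175)],(300,130),8,.072),('scene',[(385,43),(480,95),(445,147),(335,98)],(320,180),6.8,.072)):
    P=onz(D[c],R(p,o,ff),z); L=P[:,:2]-q[:2]; print(c,'lamp in pocket frame',np.round(np.c_[L@[C,s],L@[-s,C]],4).tolist(), P.mean(0))
E
```

```text
['top'] [ 0.56434254 -0.01613347 -0.1010151 ]
[[-0.2, -0.6], [0.1, 0.4], [0.5, -1.4], [0.3, 1.4], [-0.1, 0.0], [-0.1, 0.1], [-0.2, 0.7], [0.1, -0.0], [-0.3, -0.4], [-0.0, -0.1]]
['scene'] [ 0.56342564 -0.01557028 -0.10668923]
[[0.0, -0.5], [0.4, -0.5], [0.0, 1.0], [-0.6, 0.6], [-0.8, -0.7], [0.6, 0.1], [0.2, 0.1], [0.0, -0.1]]
['top', 'scene'] [ 0.56400644 -0.01590622 -0.10282042]
[[-0.3, -0.5], [-0.0, 0.5], [0.4, -1.2], [0.1, 1.6], [-0.2, 0.2], [-0.2, 0.2], [-0.3, 0.8], [-0.1, 0.1], [-0.4, -0.3], [-0.1, -0.0]]
[[0.2, -0.6], [0.6, -0.7], [0.4, 0.9], [-0.3, 0.5], [-0.7, -0.7], [0.8, 0.1], [0.5, 0.1], [0.2, -0.1]]
tab 0.5727307859148545 0.06864486213437093
top lamp in pocket frame [[0.0753, -0.0967], [0.0755, -0.1316], [0.0446, -0.1324], [0.0444, -0.0964]] [ 0.61193119 -0.13572787  0.072     ]
scene lamp in pocket frame [[0.0731, -0.0992], [0.0706, -0.1315], [0.0465, -0.132], [0.0451, -0.0971]] [ 0.610716   -0.13626574  0.072     ]
```

```bash
python3 - <<'E'
from h import *
import pickle
D=pickle.load(open('D0.pkl','rb'))
R=lambda p,o,f:np.array(p,float)/f+np.array(o)-.5
a=R([(22,265)],(248,162),9);b=R([(458,584),(565,418)],(320,180),6.8)
for z in (0,.01):
    P=onz(D['scene'],np.r_[a,b],z);d=P[0]-P[1];print(P.round(4).tolist(),'yaw',np.arctan2(-d[0],d[1]),np.hypot(*d[:2]))
# top edges in gray-level: fit lines on the near and far rail edges via minAreaRect of dark/white rail vs desk? use threshold edges
g=D['top']['img'].astype(float).mean(2)
def edge(cols,r0,slope,sgn):
    out=[]
    for c in cols:
        rc=r0+slope*(c-240); rr=np.arange(int(rc)-5,int(rc)+6); gr=np.gradient(g[rr,c])*sgn; gr=np.clip(gr,0,None)
        i=gr.argmax(); w=gr[max(i-1,0):i+2]; out.append((c,(rr[max(i-1,0):i+2]*w).sum()/w.sum()))
    return np.array(out)
for r0,z,sg,cols in((155,.0,-1,[*range(236,285),*range(318,340),*range(372,392)]),(187,0,1,range(240,388))):
    e=edge(cols,r0,.108,sg)
    P=onz(D['top'],e,z); 
    for _ in range(4):
        k=np.polyfit(P[:,1],P[:,0],1); res=P[:,0]-np.polyval(k,P[:,1]); P=P[abs(res)<max(2*res.std(),.0005)]
    print(len(P),'yaw',-np.arctan(k[0]),'x at y=-.016',np.polyval(k,-.016),res.std())
E
```

```text
[[0.549, 0.1252, 0.0], [0.5087, -0.2025, 0.0], [0.5797, -0.2099, 0.0]] yaw -0.12248839757663887 0.3301702119718029
[[0.5412, 0.1204, 0.01], [0.5013, -0.2033, 0.01], [0.5715, -0.2106, 0.01]] yaw -0.12248839757663875 0.3261106489861266
71 yaw -0.12647514077709168 x at y=-.016 0.6013528982841035 0.0003557745207864593
139 yaw -0.12454567272723065 x at y=-.016 0.5290807855643671 0.00019557824031939656
```

```bash
cat > g.py <<'E'
import sys
from h import *
# goal x y z yaw -> tool-frame delta mm and turn
from scipy.spatial.transform import Rotation as Ro
def go(g):
    s=robot.observe(); R=Ro.from_euler('xyz',s['tool_rot']); G=Ro.from_euler('xyz',[np.pi,0,g[3]])
    print('t',round(s['time'],2),'pos',s['tool_pos'].round(4),'rot',s['tool_rot'].round(3),'F',s['contact_force'].round(1),'op',round(s['opening'],4))
    print('delta mm',(R.inv().apply(np.array(g[:3])-s['tool_pos'])*1000).round(1),'turn',(R.inv()*G).as_rotvec().round(3))
if __name__=='__main__': go([float(v) for v in sys.argv[1:]])
E
python3 g.py .4304 .1685 .10 1.087; python3 -c "
from h import *
import pickle
D=pickle.load(open('D0.pkl','rb'))
for z in(0.1,.2,.3): print(onz(D['top'],[(110,162),(190,118),(290,64)],z).round(3).tolist())"
```

```text
t 1.0 pos [0.2092 0.4816 0.2268] rot [ 3.142 -0.     1.161] F [-0.9  0.1 -0.2] op 0.0916
delta mm [-199.   327.6  126.7] turn [ 0.    -0.     0.074]
[[0.572, 0.333, 0.1], [0.657, 0.188, 0.1], [0.762, -0.0, 0.1]]
[[0.545, 0.293, 0.2], [0.619, 0.165, 0.2], [0.712, 0.0, 0.2]]
[[0.517, 0.252, 0.3], [0.581, 0.142, 0.3], [0.661, 0.0, 0.3]]
```

View pics/scene0.png

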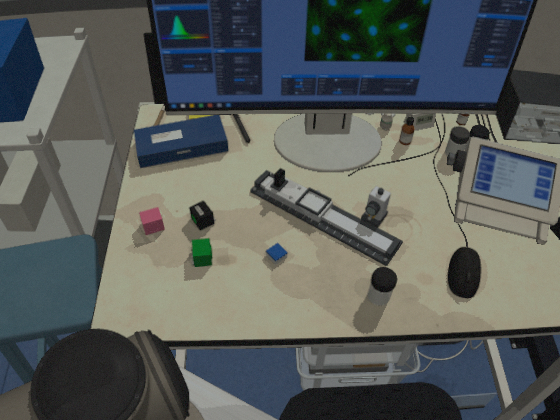

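move_arm --pt "91.8 -30 50 0 0 0 0.01" --pt "91.8 -30 50 0 0 0 0.01" --pt "91.8 -30 50 5 0 0 0.01" --pt "91.8 -30 50 10 0 0 0.01" --pt "91.8 -30 50 15 0 0 0.01" --pt "91.8 -20 40 20 0 0 0.01" --newtons 20

```text
time: 1.75
tool_pos: [0.4067, 0.2013, 0.1773]
tool_rot: [3.137, -0.007, 1.107]
contact_force: [0.1, 0.1, -0.6]
opening: 0.0913
```

```bash
python3 - <<'E'
from h import *
import pickle
D=pickle.load(open('D0.pkl','rb'))
for z in np.arange(.05,.36,.05): print(z,onz(D['top'],[(110,163)],z)[0,:2].round(3),onz(D['scene'],[(160,110)],z)[0,:2].round(3))
E
python3 g.py .4304 .1685 .09 1.087
```

```text
0.05 [0.584 0.354] [0.632 0.418]
0.1 [0.571 0.333] [0.585 0.373]
0.15000000000000002 [0.557 0.313] [0.538 0.328]
0.2 [0.543 0.293] [0.491 0.283]
0.25 [0.53  0.272] [0.444 0.239]
0.3 [0.516 0.252] [0.397 0.194]
0.35000000000000003 [0.502 0.232] [0.35  0.149]
t 1.75 pos [0.4067 0.2013 0.1773] rot [ 3.137 -0.007  1.107] F [ 0.1  0.1 -0.6] op 0.0913
delta mm [-19.4  35.5  87.4] turn [ 0.004 -0.007  0.02 ]
```

move_arm --pt "70 -10 18 30 0 0 0.02" --pt "70 -9 17 30 0.004 -0.007 0" --pt "70 0 0 17 0 0 0" --pt "70 0 0 0 0 0 0"

```text
time: 2.25
tool_pos: [0.4324, 0.1641, 0.0976]
tool_rot: [3.141, 0.0, 1.079]
contact_force: [-0.7, 0.1, 0.3]
opening: 0.0703
```

```bash
python3 g.py .4304 .1685 .012 1.087; python3 - <<'E'
from h import *
for c,x,y in(('scene',160,150),('top',150,190)):
    d=robot.read_camera(c); crop(d['img'],x,y,100,100,6,f'pics/a_{c}.png')
    print(robot.look_for('filter_cube',c)[:2])
E
```

```text
t 2.25 pos [0.4324 0.1641 0.0976] rot [3.141 0.    1.079] F [-0.7  0.1  0.3] op 0.0703
delta mm [ 3.  -3.9 85.6] turn [ 0.001  0.    -0.008]
[{'rect': [190.0, 205.3, 25.1, 23.1], 'conf': 0.86}, {'rect': [143.0, 208.3, 22.5, 25.9], 'conf': 0.63}]
[{'rect': [219.0, 271.1, 27.0, 23.1], 'conf': 0.85}, {'rect': [153.8, 262.9, 15.1, 11.5], 'conf': 0.45}]
```

View pics/a_scene.png

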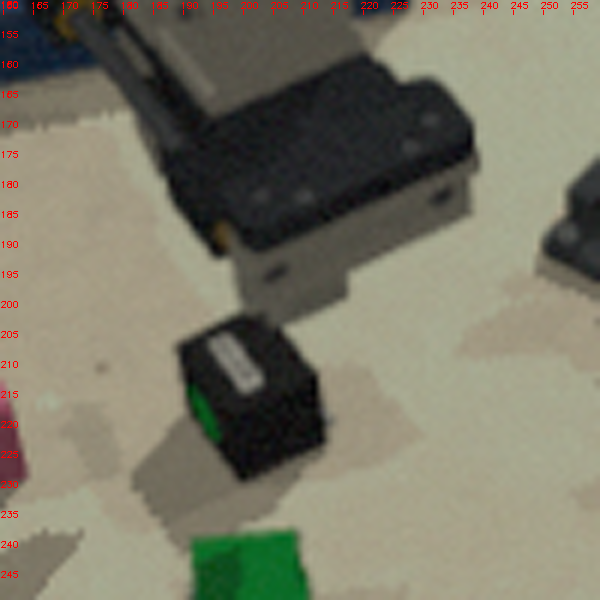

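View pics/a_top.png

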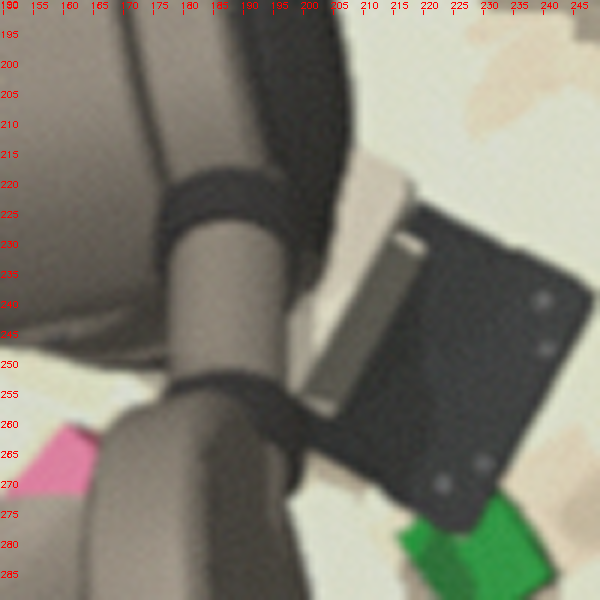

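The cube is unmoved under the open fingers: scene px (200,215), label still up. Descending.

move_arm --pt "70 3 -4 15 0 0 -0.008" --pt "70 0 0 25 0 0 0" --pt "70 0 0 20 0 0 0" --pt "70 0 0 15 0 0 0" --pt "70 0 0 9 0 0 0" --pt "70 0 0 0 0 0 0"

```text
time: 3.2
tool_pos: [0.4358, 0.1724, 0.0188]
tool_rot: [3.128, -0.011, 1.093]
contact_force: [0.6, 0.9, -0.6]
opening: 0.0698
```

```bash
python3 g.py .4304 .1685 .012 1.087; python3 - <<'E'
from h import *
for c,x,y in(('scene',160,160),):
    d=robot.read_camera(c); crop(d['img'],x,y,80,80,8,f'pics/b_{c}.png')
E
```

```text
t 3.2 pos [0.4358 0.1724 0.0188] rot [ 3.128 -0.011  1.093] F [ 0.6  0.9 -0.6] op 0.0698
delta mm [-6.1 -3.1  6.7] turn [ 0.014 -0.011  0.006]
```

View pics/b_scene.png

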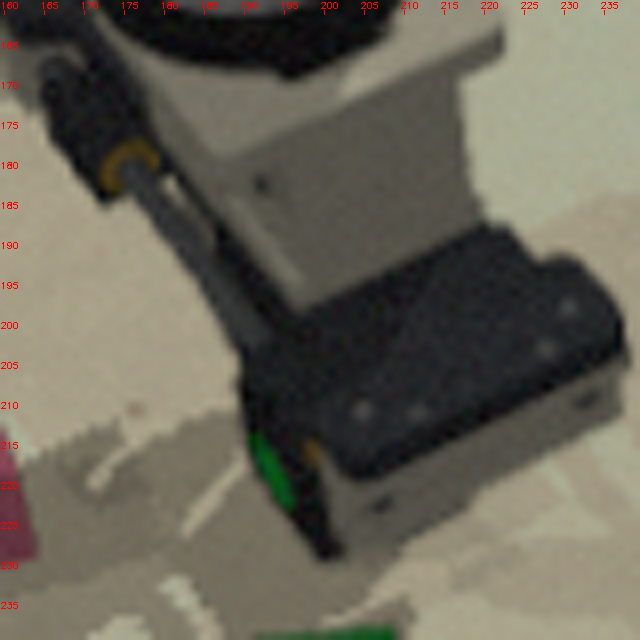

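Cube still in place between fingers; the TCP has drifted a few mm, so I correct first, then close.

move_arm --pt "70 -6 -3 6 0.014 -0.011 0.006" --pt "70 0 0 0 0 0 0"

```text
time: 3.5
tool_pos: [0.4311, 0.1685, 0.0137]
tool_rot: [3.141, -0.001, 1.086]
contact_force: [0.1, -0.0, -0.8]
opening: 0.0702
```

```bash
python3 g.py .4304 .1685 .012 1.087
```

```text
t 3.5 pos [0.4311 0.1685 0.0137] rot [ 3.141e+00 -1.000e-03  1.086e+00] F [ 0.1 -0.  -0.8] op 0.0702
delta mm [-0.3 -0.6  1.7] turn [ 0.001 -0.001 -0.001]
```

move_arm --pt "50 0 -0.6 1.5 0 0 0" --pt "44 0 0 0 0 0 0" --pt "42 0 0 0 0 0 0" --pt "40 0 0 0 0 0 0" --pt "38 0 0 0 0 0 0" --pt "36 0 0 0 0 0 0" --pt "34 0 0 0 0 0 0" --pt "34 0 0 0 0 0 0" --newtons 15

```text
time: 4.5
tool_pos: [0.431, 0.1688, 0.0126]
tool_rot: [3.14, -0.002, 1.086]
contact_force: [0.2, -1.1, 0.2]
opening: 0.04
```

```bash
python3 g.py .4304 .1685 .012 1.087; python3 - <<'E'
from h import *
d=robot.read_camera('scene'); crop(d['img'],160,160,80,80,8,f'pics/c_scene.png')
E
```

```text
t 4.5 pos [0.431  0.1688 0.0126] rot [ 3.140e+00 -2.000e-03  1.086e+00] F [ 0.2 -1.1  0.2] op 0.04
delta mm [-0.6 -0.4  0.6] turn [ 0.002 -0.002 -0.001]
```

View pics/c_scene.png

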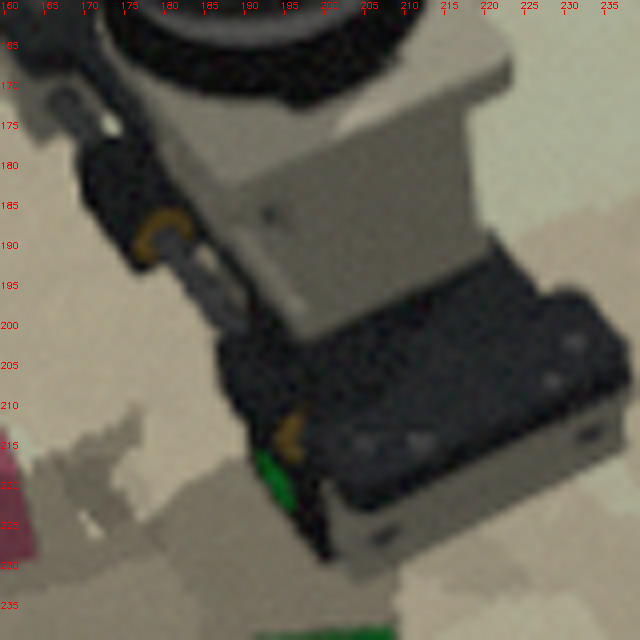

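Gripped at a 40.0 mm opening, as expected. Lift straight up and check.

move_arm --pt "34 0 0 -10 0 0 0" --pt "34 0 0 -20 0 0 0" --pt "34 0 0 -25 0 0 0" --pt "34 0 0 -20 0 0 0" --pt "34 0 0 0 0 0 0"

```text
time: 5.18
tool_pos: [0.4303, 0.1687, 0.0914]
tool_rot: [3.14, -0.001, 1.086]
contact_force: [-0.4, 0.5, -1.2]
opening: 0.0403
```

```bash
python3 g.py .5643 -.016 .10 1.447; python3 - <<'E'
from h import *
d=robot.read_camera('scene'); crop(d['img'],140,110,100,100,7,f'pics/d_scene.png')
d=robot.read_camera('top'); cv2.imwrite('pics/d_top.png',d['img'][:,:,::-1])
E
```

```text
t 5.17 pos [0.4303 0.1687 0.0914] rot [ 3.140e+00 -1.000e-03  1.086e+00] F [-0.4  0.5 -1.2] op 0.0403
delta mm [-101.   204.6   -8.4] turn [ 0.002 -0.001 -0.361]
```

View pics/d_scene.png

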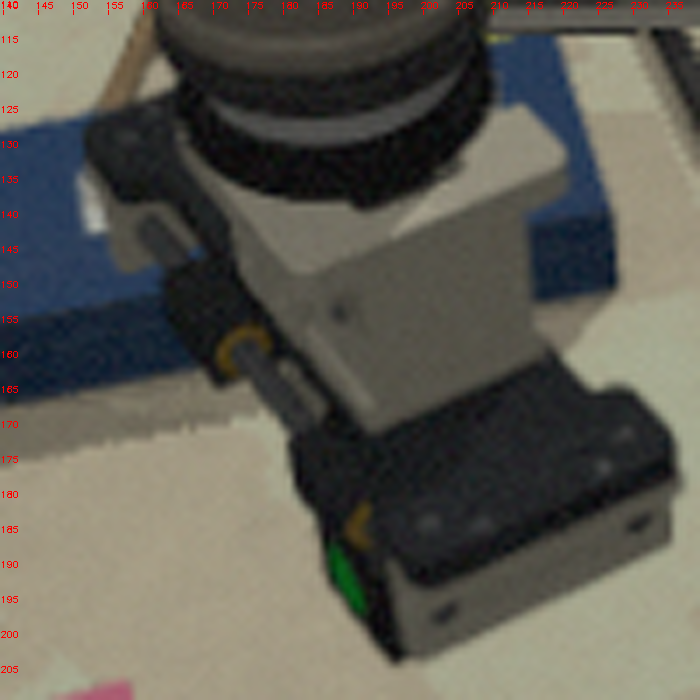

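View pics/d_top.png

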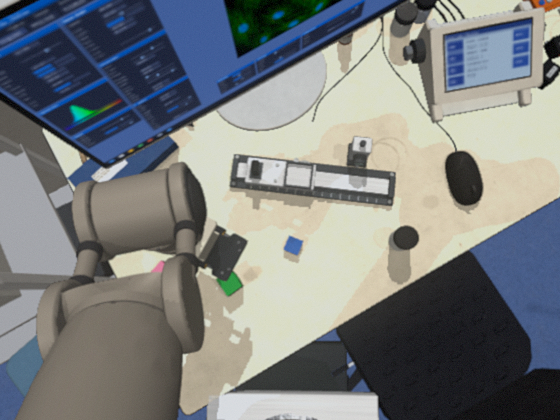

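```bash
python3 - <<'E'
from h import *
d=robot.read_camera('scene'); s=robot.observe(); t=s['tool_pos']; a=1.086
yd=np.array([np.cos(a),np.sin(a),0]); xd=np.array([np.sin(a),-np.cos(a),0]); z0=np.array([t[0],t[1],t[2]-.0126])
P=[z0-.017*xd-.02*yd, z0-.0195*xd+[0,0,.018], z0-.017*xd+.02*yd]
print('pred',proj(d,P).round(1),'obs corner',(400/7+139.5,660/7+109.5),'window',(347/7+139.5,577/7+109.5))
print('per +2mm x',(proj(d,[p+.002*xd for p in P])-proj(d,P)).round(2))
crop(d['img'],176,178,36,34,18,'pics/e.png')
E
```

```text
pred [[195.4 206.5]
 [188.3 194.2]
 [185.7 193.5]] obs corner (196.64285714285714, 203.78571428571428) window (189.07142857142856, 191.92857142857144)
per +2mm x [[ 0.93 -0.44]
 [ 0.94 -0.43]
 [ 0.91 -0.42]]
```

View pics/e.png

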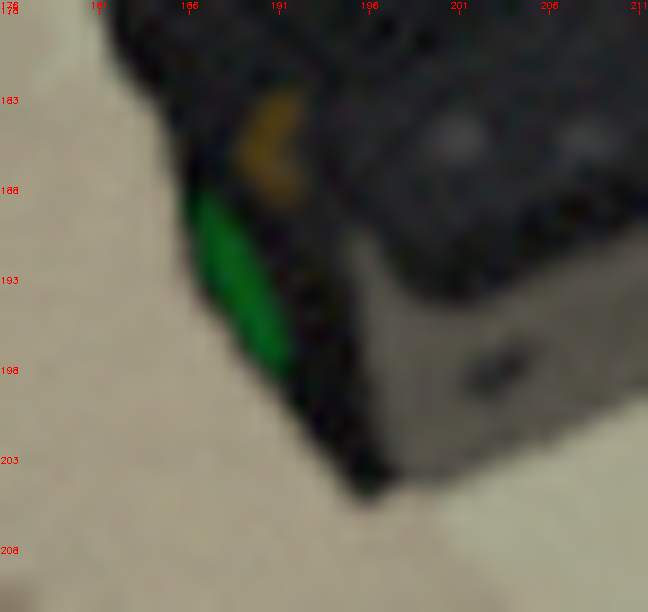

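Cube held level with window clear of the fingers, offset from TCP under ~1 mm. Move over the pocket.

move_arm --pt "34 -25 30 -2 0 0 -0.09" --pt "34 -18 30 -2 0 0 -0.09" --pt "34 -15 30 -2 0 0 -0.09" --pt "34 -12 30 -2 0 0 -0.09" --pt "34 0 0 0 0 0 0"

```text
time: 5.95
tool_pos: [0.515, 0.0601, 0.0917]
tool_rot: [-3.129, 0.002, 1.459]
contact_force: [0.2, 0.3, -0.9]
opening: 0.0397
```

```bash
python3 g.py .5643 -.016 .09 1.447
```

```text
t 5.95 pos [0.515  0.0601 0.0917] rot [-3.129e+00  2.000e-03  1.459e+00] F [ 0.2  0.3 -0.9] op 0.0397
delta mm [-70.1  57.5   1.1] turn [-0.012  0.002  0.012]
```

move_arm --pt "34 -25 20 0 -0.012 0.002 0.012" --pt "34 -25 20 0 0 0 0" --pt "34 -20 17 0 0 0 0" --pt "34 0 0 0 0 0 0"

```text
time: 6.45
tool_pos: [0.5592, -0.0155, 0.0865]
tool_rot: [-3.13, -0.001, 1.444]
contact_force: [-0.5, 0.8, -1.0]
opening: 0.0399
```

```bash
python3 g.py .5643 -.016 .06 1.447
```

```text
t 6.45 pos [ 0.5592 -0.0155  0.0865] rot [-3.130e+00 -1.000e-03  1.444e+00] F [-0.5  0.8 -1. ] op 0.0399
delta mm [ 0.2  5.4 26.5] turn [-0.012 -0.001 -0.003]
```

move_arm --pt "34 0 5 12 -0.012 0 -0.003" --pt "34 0 0 12 0 0 0" --pt "34 0 0 0 0 0 0"

```text
time: 6.82
tool_pos: [0.5603, -0.013, 0.0597]
tool_rot: [-3.135, -0.002, 1.447]
contact_force: [0.4, 0.2, -1.4]
opening: 0.0402
```

```bash
python3 g.py .5643 -.016 .06 1.447;  python3 - <<'E'
from h import *
d=robot.read_camera('scene'); crop(d['img'],255,140,100,90,7.5,f'pics/f_scene.png')
d=robot.read_camera('top'); crop(d['img'],220,110,120,110,6,'pics/f_top.png')
E
```

```text
t 6.83 pos [ 0.5603 -0.013   0.0597] rot [-3.135e+00 -2.000e-03  1.447e+00] F [ 0.4  0.2 -1.4] op 0.0402
delta mm [-2.5  4.4 -0.3] turn [-0.006 -0.002  0.   ]
```

View pics/f_scene.png

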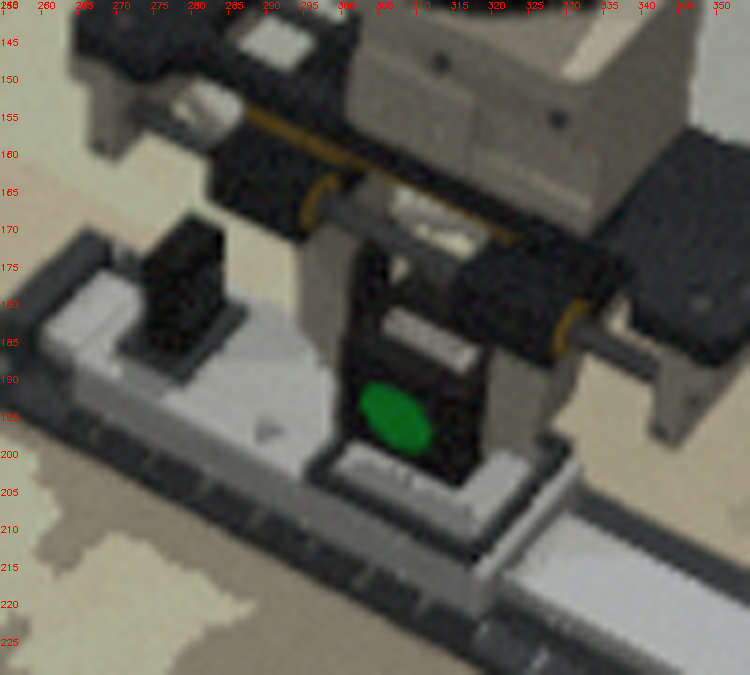

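View pics/f_top.png

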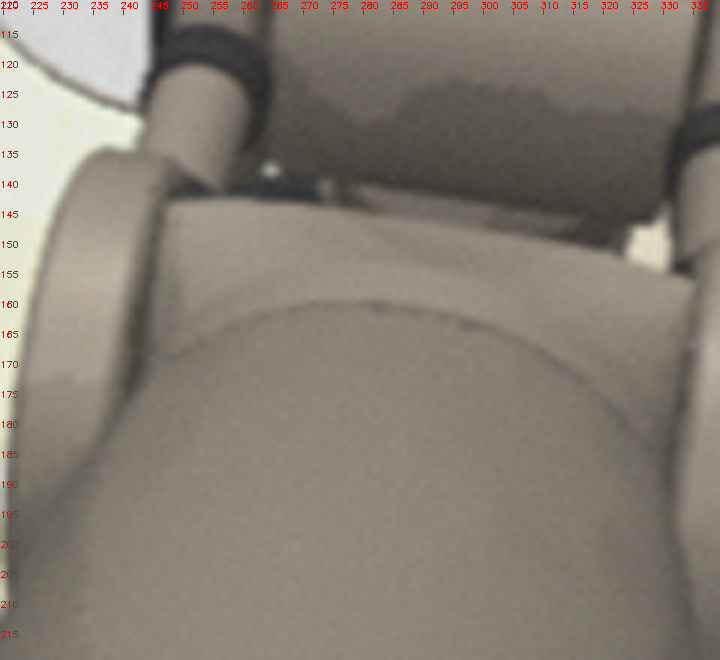

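Scene: cube (window at px (307,195)) hovers above the pocket, square to the rim, with the windows across the rail. TCP is a few mm short of target; correct and compare with the rim.

move_arm --pt "34 -2.5 4.4 3 -0.006 -0.002 0" --pt "34 0 0 0 0 0 0"

```text
time: 7.18
tool_pos: [0.5661, -0.0163, 0.0584]
tool_rot: [3.137, 0.0, 1.448]
contact_force: [0.4, -0.4, -1.9]
opening: 0.0397
```

```bash
python3 g.py .5643 -.016 .056 1.447;  python3 - <<'E'
from h import *
d=robot.read_camera('scene'); crop(d['img'],285,165,60,55,13,f'pics/g_scene.png')
s=robot.observe();t=s['tool_pos'];b=s['tool_rot'][2]-np.pi/2
def W(q,k):
    k=np.array(k);C,S=np.cos(q[2]),np.sin(q[2]);return np.c_[q[0]+C*k[:,0]-S*k[:,1],q[1]+S*k[:,0]+C*k[:,1],k[:,2]]
z=t[2]-.0126
def cp(uv): return ((np.array(uv)-[284.5,164.5])*13).round()
print('cube pred crop', cp(proj(d,W((t[0],t[1],b),[(-.017,.02,z),(-.017,-.02,z),(-.0195,0,z+.018)]))).tolist())
print('pocket inner floor near L,R / rim outer near bottom L,R', cp(proj(d,W((.5643,-.016,-.124),[(-.022,.0235,.027),(-.022,-.0235,.027),(-.026,.0275,.027),(-.026,-.0275,.027)]))).tolist())
E
```

```text
t 7.17 pos [ 0.5661 -0.0163  0.0584] rot [3.137 0.    1.448] F [ 0.4 -0.4 -1.9] op 0.0397
delta mm [ 0.1 -1.8  2.4] turn [0.004 0.    0.001]
cube pred crop [[220.0, 408.0], [439.0, 523.0], [327.0, 396.0]]
pocket inner floor near L,R / rim outer near bottom L,R [[172.0, 505.0], [425.0, 640.0], [136.0, 509.0], [433.0, 668.0]]
```

View pics/g_scene.png

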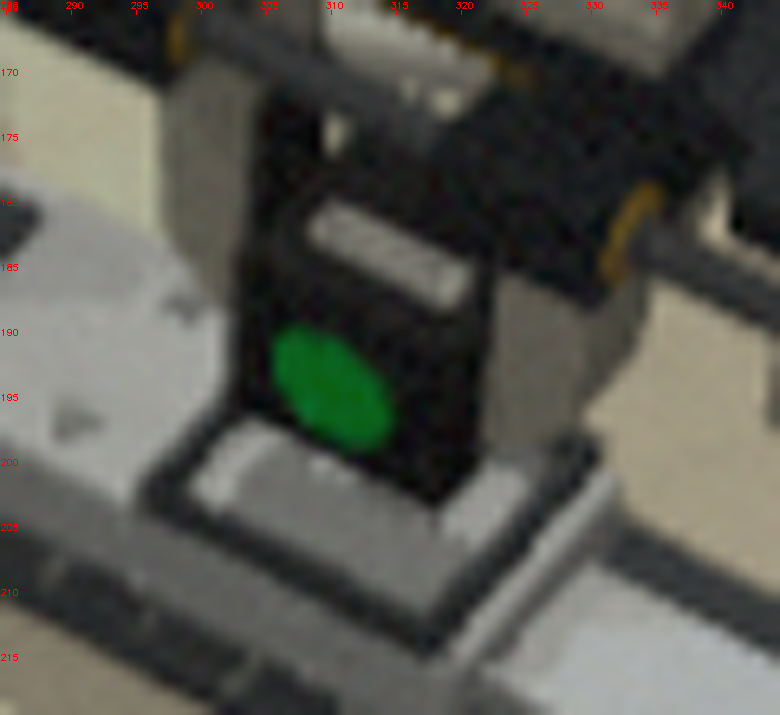

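Predicted and observed cube and rim corners share the same ~1 px bias, so the relative alignment is within 1 mm. Lowering after a −2 mm correction.

move_arm --pt "34 0 -2 3 0.004 0 0" --pt "34 0 0 0 0 0 0"

```text
time: 7.48
tool_pos: [0.564, -0.0161, 0.0556]
tool_rot: [3.141, 0.0, 1.447]
contact_force: [-0.1, -0.2, -0.5]
opening: 0.0399
```

```bash
python3 g.py .5641 -.016 .0396 1.447
```

```text
t 7.47 pos [ 0.564  -0.0161  0.0556] rot [3.141 0.    1.447] F [-0.1 -0.2 -0.5] op 0.0399
delta mm [ 0.1  0.1 16. ] turn [0. 0. 0.]
```

move_arm --pt "34 0 0 4 0 0 0" --pt "34 0 0 3 0 0 0" --pt "34 0 0 3 0 0 0" --pt "34 0 0 0 0 0 0"

```text
time: 7.98
tool_pos: [0.5639, -0.0161, 0.0447]
tool_rot: [-3.141, 0.0, 1.447]
contact_force: [-0.6, 1.0, -0.4]
opening: 0.04
```

```bash
python3 g.py .5641 -.016 .0396 1.447;  python3 - <<'E'
from h import *
d=robot.read_camera('scene'); crop(d['img'],285,165,60,55,13,f'pics/i_scene.png')
E
```

```text
t 7.97 pos [ 0.5639 -0.0161  0.0447] rot [-3.141  0.     1.447] F [-0.6  1.  -0.4] op 0.04
delta mm [0.1 0.2 5.1] turn [-0.  0.  0.]
```

View pics/i_scene.png

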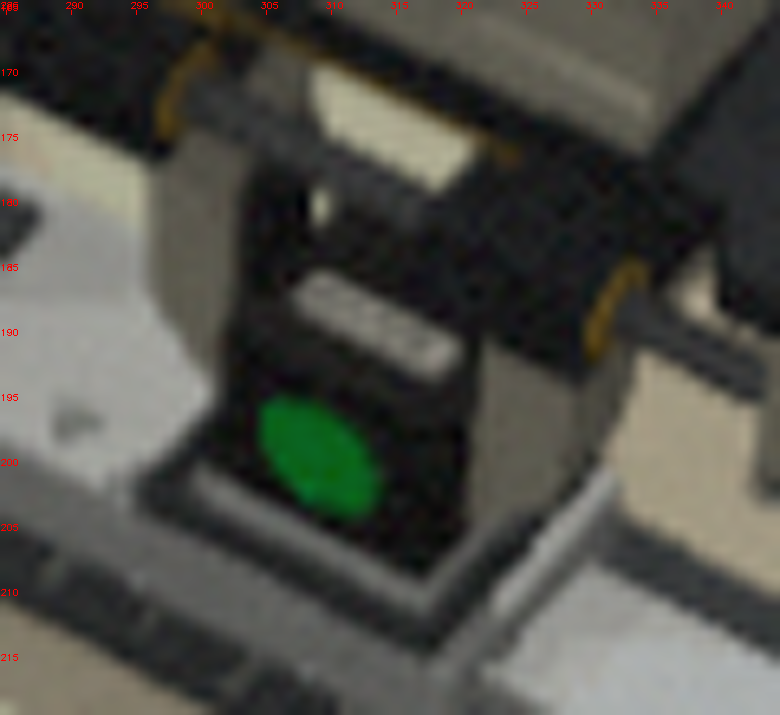

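Cube is just inside the rim, with a floor strip still visible in front and no contact force. Easing down.

move_arm --pt "34 0 0 2.5 0 0 0" --pt "34 0 0 1.5 0 0 0" --pt "34 0 0 0 0 0 0"

```text
time: 8.4
tool_pos: [0.5641, -0.0161, 0.0408]
tool_rot: [3.141, 0.0, 1.447]
contact_force: [0.3, -0.4, -0.7]
opening: 0.0395
```

move_arm --pt "34 0 0 0.8 0 0 0" --pt "34 0 0 0 0 0 0"

```text
time: 8.65
tool_pos: [0.5642, -0.0161, 0.04]
tool_rot: [3.141, 0.0, 1.447]
contact_force: [0.9, -0.7, -0.8]
opening: 0.04
```

```bash
python3 g.py .5641 -.016 .0396 1.447
```

```text
t 8.65 pos [ 0.5642 -0.0161  0.04  ] rot [3.141 0.    1.447] F [ 0.9 -0.7 -0.8] op 0.04
delta mm [ 0.1 -0.1  0.4] turn [0.001 0.    0.   ]
```

move_arm --pt "34 0 0 0.6 0 0 0" --pt "34 0 0 0 0 0 0"

```text
time: 8.9
tool_pos: [0.5643, -0.0161, 0.0397]
tool_rot: [3.14, 0.0, 1.447]
contact_force: [-0.0, 0.7, -1.7]
opening: 0.0398
```

```bash
python3 g.py .5641 -.016 .0396 1.447
```

```text
t 8.9 pos [ 0.5643 -0.0161  0.0397] rot [3.14  0.    1.447] F [-0.   0.7 -1.7] op 0.0398
delta mm [ 0.1 -0.2  0.1] turn [0.001 0.    0.   ]
```

move_arm --pt "34 0 0 0.7 0 0 0" --pt "34 0 0 0 0 0 0"

```text
time: 9.15
tool_pos: [0.5644, -0.0161, 0.0397]
tool_rot: [3.14, 0.0, 1.447]
contact_force: [0.2, 0.1, -0.5]
opening: 0.0399
```

```bash
python3 g.py .5641 -.016 .0396 1.447;  python3 - <<'E'
from h import *
d=robot.read_camera('scene'); crop(d['img'],285,165,60,55,13,f'pics/j_scene.png')
E
```

```text
t 9.15 pos [ 0.5644 -0.0161  0.0397] rot [3.14  0.    1.447] F [ 0.2  0.1 -0.5] op 0.0399
delta mm [ 0.1 -0.3  0.1] turn [0.002 0.    0.   ]
```

View pics/j_scene.png

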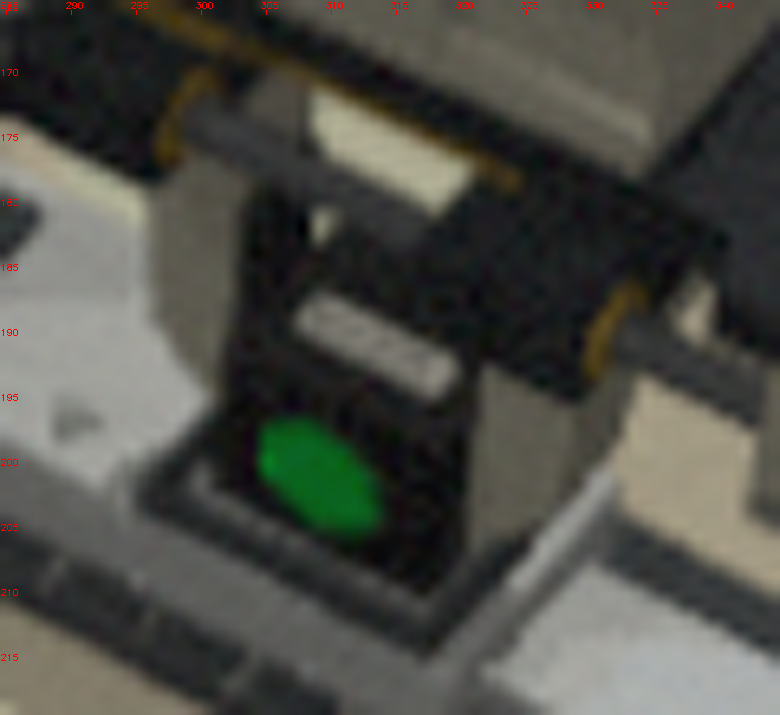

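move_arm --pt "34 0 0 1.2 0 0 0" --pt "34 0 0 1.2 0 0 0"

```text
time: 9.45
tool_pos: [0.5645, -0.0161, 0.0395]
tool_rot: [3.139, 0.0, 1.448]
contact_force: [-4.7, 0.8, 12.4]
opening: 0.0396
```

```bash
for i in 1; do python3 g.py .5641 -.016 .0396 1.447;done
```

```text
t 9.45 pos [ 0.5645 -0.0161  0.0395] rot [3.139 0.    1.448] F [-4.7  0.8 12.4] op 0.0396
delta mm [ 0.1 -0.4 -0.1] turn [0.002 0.    0.001]
```

Contact at the expected height (12 N, z = 0.0395): the cube is on the floor. Relax and open.

move_arm --pt "34 0 0 0 0 0 0" --pt "42 0 0 0 0 0 0" --pt "46 0 0 0 0 0 0" --pt "52 0 0 0 0 0 0" --pt "56 0 0 0 0 0 0" --pt "56 0 0 0 0 0 0"

```text
time: 10.2
tool_pos: [0.5647, -0.0162, 0.0391]
tool_rot: [3.139, 0.0, 1.447]
contact_force: [-0.7, -0.4, -0.3]
opening: 0.0559
```

move_arm --pt "56 0 0 -8 0 0 0" --pt "56 0 0 -15 0 0 0" --pt "56 0 0 -20 0 0 0" --pt "56 0 0 -20 0 0 0" --pt "56 0 0 0 0 0 0"

```text
time: 10.82
tool_pos: [0.5653, -0.0162, 0.1077]
tool_rot: [3.136, 0.001, 1.448]
contact_force: [0.2, -0.2, -0.5]
opening: 0.056
```

```bash
python3 g.py .5748 .0683 .10 1.447;  python3 - <<'E'
from h import *
d=robot.read_camera('scene'); crop(d['img'],255,155,90,75,8.5,f'pics/k_scene.png')
E
```

```text
t 10.82 pos [ 0.5653 -0.0162  0.1077] rot [3.136e+00 1.000e-03 1.448e+00] F [ 0.2 -0.2 -0.5] op 0.056
delta mm [85.1 -1.1  7.6] turn [0.006 0.001 0.001]
```

View pics/k_scene.png

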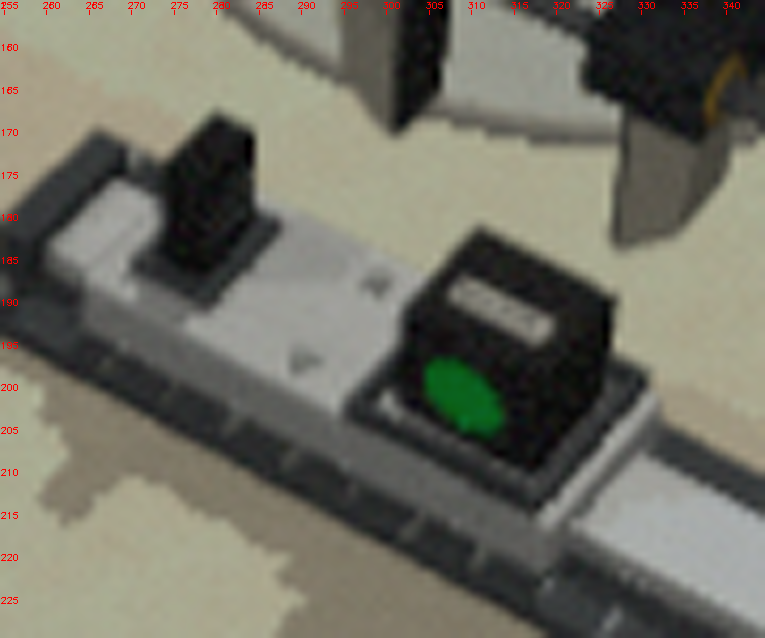

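Cube sits upright in the pocket, window at px (309,201) facing across the rail. On to the tab at px (279,180).

move_arm --pt "50 30 0 3 0.006 0.001 0" --pt "46 30 0 2 0 0 0" --pt "44 25 -1 2 0 0 0" --pt "44 0 0 0 0 0 0"

```text
time: 11.38
tool_pos: [0.5728, 0.0699, 0.097]
tool_rot: [-3.135, 0.0, 1.446]
contact_force: [0.4, 1.1, -1.3]
opening: 0.044
```

```bash
python3 g.py .5748 .0683 .038 1.447
```

```text
t 11.38 pos [0.5728 0.0699 0.097 ] rot [-3.135  0.     1.446] F [ 0.4  1.1 -1.3] op 0.044
delta mm [-1.4  2.6 59. ] turn [-0.007  0.    -0.001]
```

move_arm --pt "44 -1.4 2.5 10 -0.007 0 0" --pt "44 0 0 10 0 0 0" --pt "44 0 0 0 0 0 0"

```text
time: 11.75
tool_pos: [0.5743, 0.066, 0.0743]
tool_rot: [-3.14, 0.001, 1.444]
contact_force: [-0.6, 0.1, 0.1]
opening: 0.044
```

```bash
python3 g.py .5748 .0683 .038 1.447;  python3 - <<'E'
from h import *
d=robot.read_camera('scene'); crop(d['img'],245,135,80,70,9,f'pics/l_scene.png')
E
```

```text
t 11.75 pos [0.5743 0.066  0.0743] rot [-3.140e+00  1.000e-03  1.444e+00] F [-0.6  0.1  0.1] op 0.044
delta mm [ 2.4  0.3 36.3] turn [-0.001  0.001 -0.003]
```

View pics/l_scene.png

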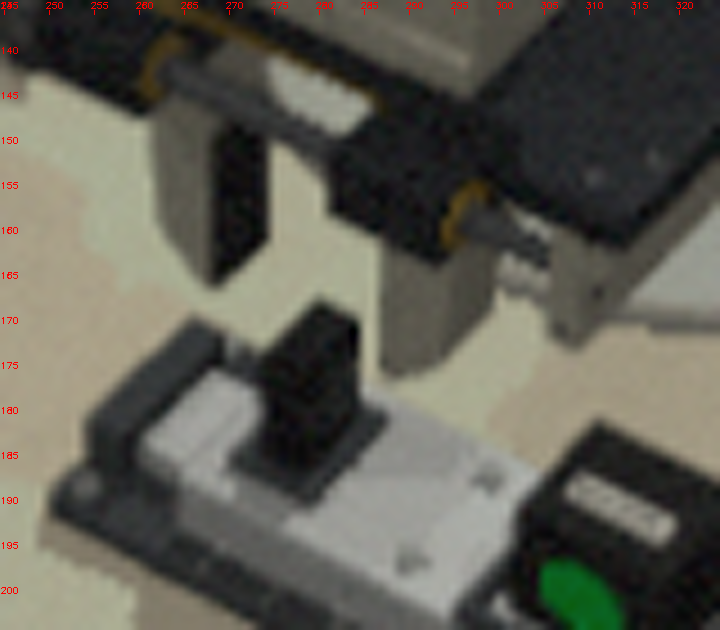

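Fingers straddle the tab. Lower.

move_arm --pt "44 2.4 0.3 12 0 0 -0.003" --pt "44 0 0 12 0 0 0" --pt "44 0 0 8 0 0 0" --pt "44 0 0 0 0 0 0"

```text
time: 12.3
tool_pos: [0.5752, 0.0679, 0.0404]
tool_rot: [-3.141, 0.001, 1.447]
contact_force: [-0.8, -0.1, -0.4]
opening: 0.0442
```

```bash
python3 g.py .5748 .0683 .038 1.447;  python3 - <<'E'
from h import *
d=robot.read_camera('scene'); crop(d['img'],245,135,80,70,9,f'pics/m_scene.png')
E
```

```text
t 12.3 pos [0.5752 0.0679 0.0404] rot [-3.141e+00  1.000e-03  1.447e+00] F [-0.8 -0.1 -0.4] op 0.0442
delta mm [ 0.3 -0.4  2.4] turn [-0.001  0.001 -0.   ]
```

View pics/m_scene.png

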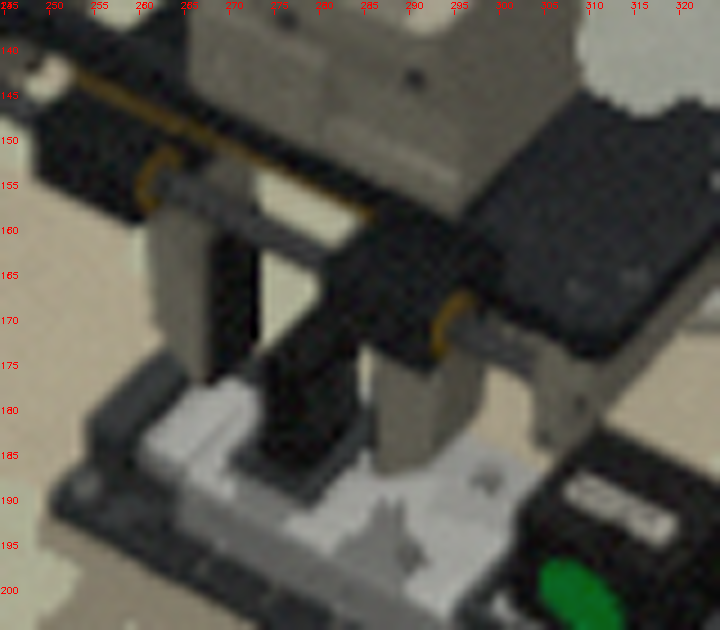

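Tab is between the fingers; close on it.

move_arm --pt "30 0 -0.4 1 0 0 0" --pt "24 0 0 0 0 0 0" --pt "20 0 0 0 0 0 0" --pt "17 0 0 0 0 0 0" --pt "14 0 0 0 0 0 0" --pt "10 0 0 0 0 0 0" --pt "10 0 0 0 0 0 0" --pt "10 0 0 0 0 0 0" --newtons 25

```text
time: 13.35
tool_pos: [0.5759, 0.0683, 0.0409]
tool_rot: [3.139, 0.0, 1.447]
contact_force: [1.0, -0.4, 0.3]
opening: 0.0137
```

```bash
python3 g.py .5748 .0683 .039 1.447
```

```text
t 13.35 pos [0.5759 0.0683 0.0409] rot [3.139 0.    1.447] F [ 1.  -0.4  0.3] op 0.0137
delta mm [-0.1 -1.1  1.9] turn [0.002 0.    0.   ]
```

move_arm --pt "10 -10 0 0 0 0 0" --pt "10 -15 0 0 0 0 0" --pt "10 -15 0 0 0 0 0" --pt "10 0 0 0 0 0 0"

```text
time: 13.85
tool_pos: [0.5705, 0.0251, 0.0409]
tool_rot: [3.139, 0.001, 1.447]
contact_force: [-0.3, -1.5, -0.4]
opening: 0.0141
```

```bash
cat > p.py <<'E'
from h import *
s=robot.observe();t=s['tool_pos'];d=t-[.5759,.0683,.0409];F=s['contact_force']
y=np.array([.1237,.9923]);x=np.array([.9923,-.1237])
print('t %.2f travel %.1f lat %.1f z %.1f mm  Falong(-y push reaction) %.1f Flat %.1f Fz %.1f op %.4f'%(s['time'],-d[:2]@y*1e3,d[:2]@x*1e3,t[2]*1e3,F[:2]@y,F[:2]@x,F[2],s['opening']),s['tool_rot'].round(3))
E
python3 p.py
```

```text
t 13.85 travel 43.5 lat -0.0 z 40.9 mm  Falong(-y push reaction) -1.5 Flat -0.2 Fz -0.4 op 0.0141 [3.139e+00 1.000e-03 1.447e+00]
```

move_arm --pt "10 -12 0 0 0 0 0" --pt "10 -12 0 0 0 0 0" --pt "10 -10 0 0 0 0 0" --pt "10 0 0 0 0 0 0"

```text
time: 14.35
tool_pos: [0.5659, -0.0115, 0.0409]
tool_rot: [3.139, 0.001, 1.446]
contact_force: [-0.5, -1.7, -0.6]
opening: 0.0137
```

```bash
python3 p.py;  python3 - <<'E'
from h import *
d=robot.read_camera('scene'); crop(d['img'],275,150,120,100,6.5,f'pics/n_scene.png')
E
```

```text
t 14.35 travel 80.4 lat -0.0 z 40.9 mm  Falong(-y push reaction) -1.7 Flat -0.3 Fz -0.6 op 0.0137 [3.139e+00 1.000e-03 1.446e+00]
```

View pics/n_scene.png

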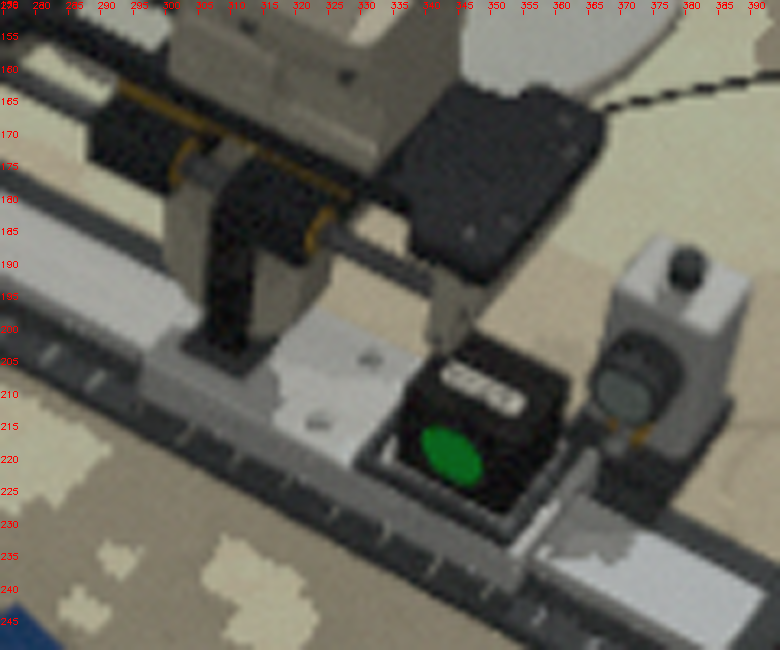

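All as planned: travel 80 mm, cube in pocket at px (343,215), lamp tube ahead. Now slow steps.

move_arm --pt "10 -4 0 0 0 0 0" --pt "10 -4 0 0 0 0 0" --pt "10 -3 0 0 0 0 0" --pt "10 0 0 0 0 0 0"

```text
time: 14.9
tool_pos: [0.5646, -0.0218, 0.0409]
tool_rot: [3.139, 0.0, 1.447]
contact_force: [-0.2, -1.9, -0.1]
opening: 0.0139
```

```bash
python3 p.py
```

```text
t 14.90 travel 90.8 lat -0.0 z 40.9 mm  Falong(-y push reaction) -1.9 Flat -0.0 Fz -0.1 op 0.0139 [3.139 0.    1.447]
```

move_arm --pt "10 -2 0 0 0 0 0" --pt "10 -2 0 0 0 0 0"

```text
time: 15.15
tool_pos: [0.5642, -0.0256, 0.0409]
tool_rot: [3.139, -0.0, 1.448]
contact_force: [1.1, 2.1, -1.2]
opening: 0.0138
```

```bash
python3 p.py
```

```text
t 15.15 travel 94.6 lat -0.0 z 40.9 mm  Falong(-y push reaction) 2.2 Flat 0.9 Fz -1.2 op 0.0138 [ 3.139 -0.     1.448]
```

move_arm --pt "10 -2 0 0 0 0 0" --pt "10 -2 0 0 0 0 0"

```text
time: 15.4
tool_pos: [0.5637, -0.029, 0.0409]
tool_rot: [3.139, -0.001, 1.447]
contact_force: [0.8, 3.7, -1.4]
opening: 0.0138
```

```bash
python3 p.py
```

```text
t 15.40 travel 98.1 lat -0.1 z 40.9 mm  Falong(-y push reaction) 3.8 Flat 0.4 Fz -1.4 op 0.0138 [ 3.139e+00 -1.000e-03  1.447e+00]
```

move_arm --pt "10 -2 0 0 0 0 0" --pt "10 -2 0 0 0 0 0"

```text
time: 15.65
tool_pos: [0.5632, -0.0332, 0.0409]
tool_rot: [3.139, -0.001, 1.448]
contact_force: [0.5, 2.8, -0.5]
opening: 0.0141
```

```bash
python3 p.py
```

```text
t 15.65 travel 102.3 lat -0.0 z 40.9 mm  Falong(-y push reaction) 2.9 Flat 0.1 Fz -0.5 op 0.0141 [ 3.139e+00 -1.000e-03  1.448e+00]
```

move_arm --pt "10 -2 0 0 0 0 0" --pt "10 -2 0 0 0 0 0"

```text
time: 15.9
tool_pos: [0.5626, -0.038, 0.0409]
tool_rot: [3.139, -0.0, 1.448]
contact_force: [0.4, 0.7, -0.9]
opening: 0.0142
```

```bash
python3 p.py
```

```text
t 15.90 travel 107.1 lat -0.0 z 40.9 mm  Falong(-y push reaction) 0.7 Flat 0.3 Fz -0.9 op 0.0142 [ 3.139 -0.     1.448]
```

move_arm --pt "10 -1.5 0 0 0 0 0"

```text
time: 16.02
tool_pos: [0.5624, -0.04, 0.0409]
tool_rot: [3.139, 0.0, 1.448]
contact_force: [0.1, 0.0, -0.6]
opening: 0.0139
```

```bash
python3 p.py
```

```text
t 16.02 travel 109.1 lat -0.0 z 40.9 mm  Falong(-y push reaction) 0.0 Flat 0.0 Fz -0.6 op 0.0139 [3.139 0.    1.448]
```

move_arm --pt "10 -1 0 0 0 0 0" --pt "10 0 0 0 0 0 0"

```text
time: 16.27
tool_pos: [0.5621, -0.0418, 0.0409]
tool_rot: [3.139, 0.001, 1.447]
contact_force: [0.4, -0.2, -0.9]
opening: 0.0138
```

```bash
python3 p.py
```

```text
t 16.27 travel 110.9 lat -0.1 z 40.9 mm  Falong(-y push reaction) -0.1 Flat 0.4 Fz -0.9 op 0.0138 [3.139e+00 1.000e-03 1.447e+00]
```

move_arm --pt "10 -1 0 0 0 0 0" --pt "10 0 0 0 0 0 0"

```text
time: 16.52
tool_pos: [0.562, -0.0431, 0.0409]
tool_rot: [3.139, 0.001, 1.447]
contact_force: [-0.4, -1.0, -0.4]
opening: 0.0138
```

```bash
python3 p.py
```

```text
t 16.52 travel 112.3 lat -0.0 z 40.9 mm  Falong(-y push reaction) -1.0 Flat -0.2 Fz -0.4 op 0.0138 [3.139e+00 1.000e-03 1.447e+00]
```

move_arm --pt "10 -0.7 0 0 0 0 0" --pt "10 0 0 0 0 0 0"

```text
time: 16.77
tool_pos: [0.5619, -0.0436, 0.0409]
tool_rot: [3.139, 0.001, 1.447]
contact_force: [-0.8, -1.4, -0.9]
opening: 0.014
```

```bash
python3 p.py
```

```text
t 16.77 travel 112.8 lat -0.0 z 40.9 mm  Falong(-y push reaction) -1.5 Flat -0.6 Fz -0.9 op 0.0140 [3.139e+00 1.000e-03 1.447e+00]
```

move_arm --pt "10 -0.7 0 0 0 0 0" --pt "10 0 0 0 0 0 0"

```text
time: 17.02
tool_pos: [0.5619, -0.0437, 0.0409]
tool_rot: [3.139, 0.0, 1.447]
contact_force: [0.9, -0.7, -1.0]
opening: 0.0135
```

```bash
python3 p.py; python3 - <<'E'
from h import *
d=robot.read_camera('scene'); crop(d['img'],285,160,120,100,6.5,f'pics/o_scene.png')
E
```

```text
t 17.02 travel 112.9 lat -0.0 z 40.9 mm  Falong(-y push reaction) -0.6 Flat 0.9 Fz -1.0 op 0.0135 [3.139 0.    1.447]
```

View pics/o_scene.png

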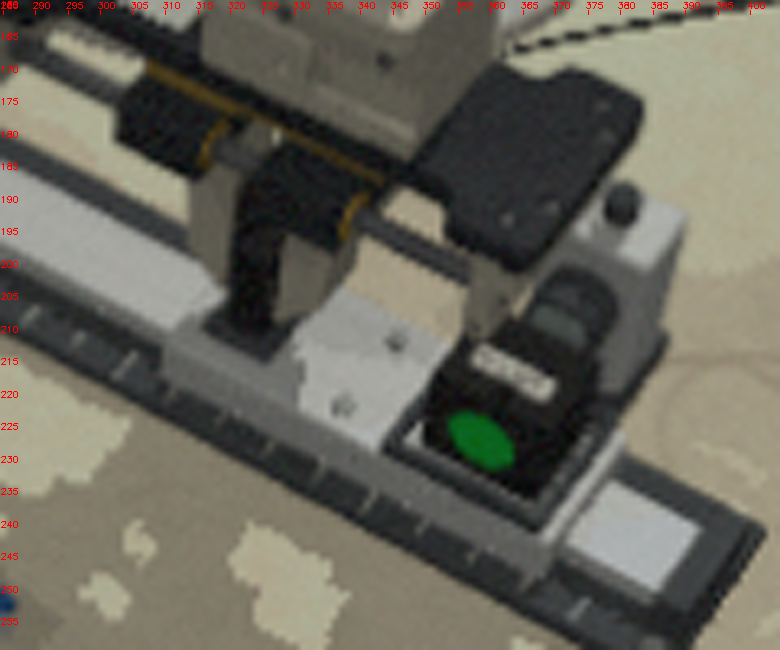

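Cube is level with the lamp tube (px 371,206), and travel stalls at 112.9 mm as the lamp estimate predicts. One gentle push to confirm resistance.

move_arm --pt "10 -1 0 0 0 0 0"

```text
time: 17.2
tool_pos: [0.5618, -0.044, 0.0409]
tool_rot: [3.139, -0.001, 1.447]
contact_force: [1.2, 7.5, 0.2]
opening: 0.0139
```

```bash
python3 p.py
```

```text
t 17.20 travel 113.1 lat -0.1 z 40.9 mm  Falong(-y push reaction) 7.6 Flat 0.3 Fz 0.2 op 0.0139 [ 3.139e+00 -1.000e-03  1.447e+00]
```

move_arm --pt "10 -1 0 0 0 0 0"

```text
time: 17.32
tool_pos: [0.5618, -0.044, 0.0409]
tool_rot: [3.139, -0.003, 1.447]
contact_force: [1.6, 6.2, -0.4]
opening: 0.0138
```

```bash
python3 p.py
```

```text
t 17.32 travel 113.2 lat -0.1 z 40.9 mm  Falong(-y push reaction) 6.4 Flat 0.8 Fz -0.4 op 0.0138 [ 3.139e+00 -3.000e-03  1.447e+00]
```

Firm resistance: 6–8 N with only 0.2 mm of motion, so it is in the notch. Relax and take a last look.

move_arm --pt "10 0 0 0 0 0 0" --pt "10 0 0 0 0 0 0" --pt "10 0 0 0 0 0 0" --pt "10 0 0 0 0 0 0"

```text
time: 17.82
tool_pos: [0.5619, -0.0438, 0.0409]
tool_rot: [3.139, -0.003, 1.448]
contact_force: [0.5, 3.0, -0.2]
opening: 0.0137
```

```bash
python3 p.py; python3 - <<'E'
from h import *
d=robot.read_camera('scene'); cv2.imwrite('pics/q_scene.png',d['img'][:,:,::-1])
E
```

```text
t 17.82 travel 113.0 lat -0.1 z 40.9 mm  Falong(-y push reaction) 3.0 Flat 0.1 Fz -0.2 op 0.0137 [ 3.139e+00 -3.000e-03  1.448e+00]
```

View pics/q_scene.png

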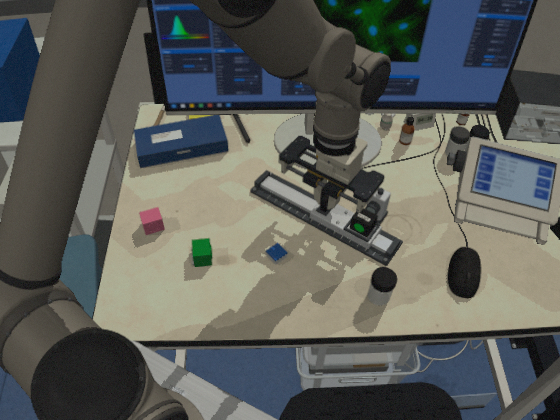

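The bystanders and decoys are where they were, the cube is seated at px (362,222) by the lamp head, and the tab is still held. Handing in.

```bash
python3 - <<'E'
from cell import robot
print(robot.hand_in())
E
```

```text
the job is handed in; nothing more can be done
None
```

I put the filter cube upright in the carriage pocket, window facing across the rail, while the carriage was still about 113 mm short of the notch. I then slid the carriage by its tab into the notch. I handed in at about 18 s, still holding the tab.

**Cube:** I gripped it with 15 N and felt floor contact at the expected height, pressing at 12 N before letting go. The last picture shows it seated beside the lamp head.

**Notch:**
- The push force rose to about 4 N, then fell to nothing as the carriage dropped in.
- Travel stalled at 113 mm, which matches the camera estimate of the lamp's position.
- A further push met 6–8 N with only 0.2 mm of movement. After relaxing, about 3 N of push remained.

**Grip and surroundings:** The tab is held with 25 N. In the last picture, the coverslip box, objective case and the green and pink cubes looked undisturbed.

**Not fully checked:**
- The arm blocked the top camera during placing and I did not use it for the slide, so the later picture checks rely on the scene camera alone.
- The scene camera showed a shift of about 1 px, the same on the cube and the rim.
- My first yaw estimate from the pocket (-0.10 rad) disagreed with the rail edges (-0.124 rad). I used the rail edges, and sideways drift along the slide stayed within 0.1 mm.

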